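Set the recipe stand's spring leg to its length mark and clamp it

ROBOT

A 6-joint arm with a two-finger parallel gripper is mounted at the origin on a cart in front of the work surface, level with it; the furniture and walls round the work are solid. World frame = base frame: x ahead of the robot, y to its left, z up, the work surface at z = 0. Lengths are in m, angles in rad, forces in N, time in s.
With the tool pointing down it reaches from about 0.275 to 0.825 m from the base axis. Payload 4.9 kg.
Tool frame: the origin (TCP) lies at the very end of the fingers, on their centre line; the grasp point (between the pads) lies r.grasp_offset behind it (r.grasp_offset is the distance from the TCP to the grasp point, in m); z points along the fingers, y is the line along which they close (so a half turn about z gives the same grasp; the last joint's range is limited). The gripper opens to 85 mm and grips with 20 to 120 N. Pads are 22 mm wide; open, the fingers measure 114 mm over their backs; the gripper's body (76 mm by 85 mm) begins 54 mm behind the grasp point. The pads swing forward as they close: fully open they stand 13 mm farther back than shut.
Start: joints at [1.211, 0.326, -0.193, 1.052, 0, 1.437], TCP at [0.123, 0.536, 0.231] pointing down, gripper open.
Joint ranges: [-2.65, 2.65], [-0.97, 1.79], [-1.3, 1.35], [-1.93, 2.1], [-1.47, 1.37], [-3.14, 3.14]. Speed limits (rad/s): [2.57, 2.57, 3.14, 3.14, 3.14, 3.14].

INTERFACE

Orientations are given as a unit quaternion [x, y, z, w].
In Python, from plant import r gives the robot as it stands. The module is installed in compiled form; this text tells all that it offers. Calls block until the motion is done:
- r.move_pose(position, orientation): joint-space move of the TCP to a pose.
- r.move_straight(position, orientation=None, rate=0.15): straight line of the TCP; orientation=None keeps the orientation; rate is the mean speed in m/s.
- r.move_j(angles): joint-space move.
- r.open() and r.clamp(): open the fingers fully, or close them until they stop; the grip force is fixed at half the most.
- r.pause(seconds).
- r.solve_ik(position, orientation): joint angles nearest the present ones, or None.
- r.grab_frame(name): name is "side" or "top"; returns a dict with "image" (420x560x3 uint8, red, green, blue), "fx", "fy", "cx", "cy" (pixels), "xyz" and "orientation" of the camera in the world. Camera axes: x right, y up, looking along -z (the intrinsics and any distortion apply to the point x, -y, -z); pixel columns grow to the right and rows downward; lengths in m; the calibration is good to about 2 mm. A picture is of the moment at which its call begins. There is no depth.
A pose or a line that the arm cannot do raises r.MotionError and nothing moves.
- r.close_job(): hands the job in; it is judged then, once.
Readings, each from a call of its own:
- r.current_clock(): time.
- r.current_qpos(): joint angles.
- r.current_qd(): joint speeds.
- r.current_joint_efforts(): joint torques, N m.
- r.current_position(): TCP position.
- r.current_eef_rot(): TCP orientation.
- r.current_contact_force(): force on the tool from outside, world axes, zero at the start.
- r.current_torque(): the same for the moment, N m.
- r.current_finger_gap(): finger opening in m.
- r.current_grip_force(): force on a finger pad.
Only numpy, scipy, OpenCV 4.12 (cv2) and the standard library are available. Lean on these libraries where they do the work, as an engineer would, in place of code of your own. Each camera call takes 0.05 s, during which the arm holds its last target. There are 200 camera calls.

TASK

On the worktop lies the telescopic leg of a recipe stand in its wooden cradle. Squeeze the trigger against the fixed upright grip so that the leg springs out, and let the trigger go again. Then, with its cam lever still wide open, push the leg back in until its pointer lines up with the upright fin of the length marker, hold it there while you squeeze the cam lever fully shut against the leg's finger block, and finish still gripping it there: do not let go, do not shift the marker, and leave the other things alone.

Things in the scene. Friction and masses are not known exactly. Their poses are not given: they have to be found in the camera images.
- cradle: Wooden board 420 x 150 x 12 mm, fixed, with the leg's mechanism on it. Origin on the worktop under the leg's centre line; +x is the way the leg springs out, +y the cam lever's side, -y the marker's. In its frame, mm: board x -220..200, y -92..58; aluminium sleeve x -120..30, y +-16, top z 49; black upright grip x -192..-168, y +-13, top z 112; trigger blade x -148..-142 at rest.
- grip_back (a point): Middle of the back face of the fixed grip (it looks along cradle -x), 85 mm above the worktop, at cradle x -192, y 0 mm. One finger goes here, the other on trigger_face.
- trigger_face (a point): On the +x face of the trigger, a dark steel blade 16 mm wide, top z 110 mm; the point is 85 mm above the worktop, 50 mm in front of grip_back along cradle x at rest. The blade hinges at its foot (z 35); from the foot a catch arm runs along +x above the sleeve (top z 51 mm; its hooked end rises 20 mm when squeezed): keep the fingertips above z 62 mm here.
- trigger (a joint): Trigger angle, rad: 0 at rest, 0.3 fully squeezed (stop); counts as squeezed above 0.2. Past about 0.13 its catch lifts and the leg springs out. A pinch of 20 N or more between trigger_face and grip_back, fingertips about 66 mm above the worktop, takes it to the stop, the pinch then being about 41 mm wide. It springs back by itself.
- leg: Sliding leg: aluminium bar with a black runner at its outer end. Origin at worktop level under the crossbar's middle, axes as the cradle's; slides along x only. Runner, in mm: crossbar x -6..6, y -52..52, z 39..73, which the fingers push from its +x side; finger block x 5..45, y -11..4.5, z 18..74. Caught at cradle x 45; a 5 N spring drives it out to 140; the closed lever alone does not hold it.
- leg_block (a point): On the leg's centre line in the finger block, 22 mm outward (+x) of the crossbar's middle, 60 mm above the worktop: fingers go one on each side (y), straddling block and lever. The mark is 25 to 60 mm back in from where the leg springs out to.
- pointer (a point): Tip of the leg's steel pointer tongue, 62 mm to the -y side, at the crossbar's middle in x, 22 mm above the worktop.
- cam_lever (a joint): Cam lever angle, rad: 0 fully shut along the finger block, 0.5 fully open. Upright hinge at leg x 0, y 9 mm; dark steel blade 52 mm long outward along +x, 6 mm thick, z 41..73 mm; shut it lies at leg y 6..12, open its tip stands about 37 mm to the +y side. Stays where left; 5 to 6 N near its tip moves it. Shut, block and lever together are 23 mm wide (leg y -11..12).
- lever_tip (a point): Outer face of the cam lever at its free end, 57 mm above the worktop.
- length_mark (a point): Length marker: dark steel clip on the aluminium scale strip with an upright fin 3 mm thick along x, top z 35 mm. The point is in the fin's middle plane, 22 mm above the worktop, 75 mm to the -y side of the centre line; axes as the cradle's. The pointer is at the mark when both have the same cradle x, to 5 mm. It stays put unless pushed; do not push it.
- spice_a: Spice jar with a red cap, 45 mm across, 106 mm high; bystander. Origin under its middle, as for the next ones.
- spice_b: White spice jar, 47 mm across, 98 mm high; bystander.
- matchbox: Matchbox 36 x 56 x 17 mm; bystander.
- tuna_tin: Flat round food tin, 86 mm across, 40 mm high; bystander.
- recipe_tin: Red tin box with lid, 102 x 132 x 69 mm; bystander.
- mug: White mug, 87 mm across with its handle 121 mm, 96 mm high; bystander.

How it is judged:
On the way, in this order (a step that is already met when the one before it is completed fails the run):
1. the trigger is squeezed (value of joint trigger above 0.2 rad), for 0.1 s.
2. the trigger is let go and the leg has sprung out (value of joint trigger below 0.05 rad and x of leg in the frame of cradle above 0.065 m and contact force between the fingers and cradle below 0.3 N), for 0.2 s.
3. the fingers hold the leg at the mark with the cam lever still open (x of pointer in the frame of length_mark between -0.005 and 0.005 m and value of joint cam_lever above 0.25 rad and contact force between the fingers and leg above 0.5 N), for 0.15 s.
At the end, for the whole second after the job is handed in: The pointer is within 5 mm of the length mark along the cradle's x, the cam lever is shut (below 0.06 rad), the fingers still grip the leg with its lever (over 3 N), the leg is at rest and the trigger is back at rest (x of pointer in the frame of length_mark between -0.005 and 0.005 m and value of joint cam_lever below 0.06 rad and contact force between the fingers and leg above 3 N and linear speed of leg below 0.01 m/s and value of joint trigger below 0.05 rad); the arm keeps its last pose, push and grip.
It fails at once if the cam lever is closed past half while the pointer is more than 8 mm off the mark (value of joint cam_lever below 0.22 rad and not (x of pointer in the frame of length_mark between -0.008 and 0.008 m)).
It fails at once if the length marker is shifted by more than 4 mm (distance of length_mark from where it was at the start of the episode above 0.004 m).
It fails at once if another thing is shifted by more than 3 cm or tipped over (distance of any of spice_a, spice_b, matchbox, tuna_tin, recipe_tin, mug from where it was at the start of the episode above 0.03 m or angle between any of spice_a, spice_b, matchbox, tuna_tin, recipe_tin, mug's own z axis and vertical above 0.5 rad).
It also fails if it takes over 42 s, if anything falls off the work surface, if the arm or the gripper's body presses on something with over 40 N, if the wrist force passes 120 N, or if a joint passes its speed limit or range.

## Working session

There is one attempt and no reset: what is moved stays moved. The work goes in short steps, each a Python script; the robot and the scene stay as the last script left them, time stands still between calls to the robot, and variables do not carry over. Pictures are saved under pics/ and viewed, at most 10 in all, crops included, and the job is handed in when it is done.

```bash
mkdir -p pics
python3 - <<'E'
from plant import r
import cv2
for n in("top","side"):
    f=r.grab_frame(n); cv2.imwrite(f"pics/{n}0.png",f["image"][...,::-1])
    print({k:v for k,v in f.items() if k!="image"})
print(r.grasp_offset,r.current_eef_rot(),r.current_clock(),r.current_finger_gap())
E
```

```text
{'fx': 389.5039014032668, 'fy': 389.5039014032668, 'cx': 280.17609605546687, 'cy': 206.78277396358672, 'xyz': array([ 0.38392626, -0.01386826,  1.49943899]), 'orientation': array([-0.04021981,  0.04635137,  0.70853925, -0.7029979 ])}
{'fx': 489.7345752548974, 'fy': 489.7345752548974, 'cx': 279.2984984454349, 'cy': 210.33049885598834, 'xyz': array([0.60661352, 1.04922023, 0.98153204]), 'orientation': array([0.00407846, 0.41726412, 0.90814863, 0.03376511])}
0.0187 [ 1.12657883e-01  9.93633542e-01 -7.42789529e-04 -1.85360045e-04] 0.1 0.085244563286597
```

View pics/top0.png

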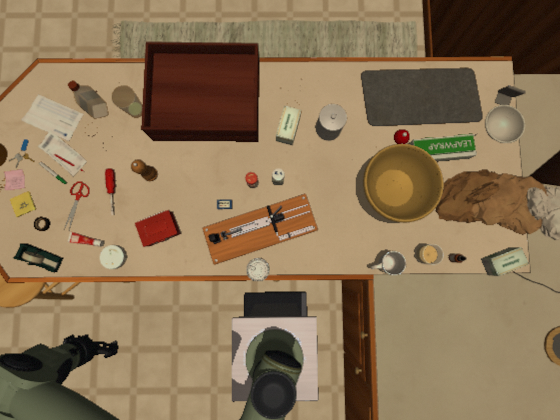

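View pics/side0.png

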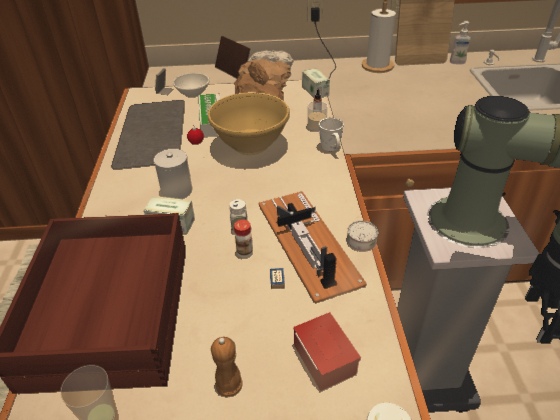

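The top view shows the cradle at about (205–317, 195–262), with its grip at (214,238) and the runner at (278,220). The side view shows it at (260–362, 192–297). Next I'll fit the board and zoom in.

```bash
cat > h.py <<'E'
import numpy as np, cv2
from scipy.spatial.transform import Rotation as R
def ray(f,uv,z):
    uv=np.atleast_2d(uv).astype(float)
    d=np.c_[(uv[:,0]-f["cx"])/f["fx"],-(uv[:,1]-f["cy"])/f["fy"],-np.ones(len(uv))]
    d=R.from_quat(f["orientation"]).apply(d); o=f["xyz"]
    return o+d*((z-o[2])/d[:,2])[:,None]
def proj(f,p):
    c=R.from_quat(f["orientation"]).inv().apply(np.atleast_2d(p)-f["xyz"])
    return np.c_[f["cx"]+f["fx"]*c[:,0]/-c[:,2],f["cy"]-f["fy"]*c[:,1]/-c[:,2]]
E
python3 - <<'E'
from plant import r
from h import *
roi={"top":(195,185,325,270),"side":(250,185,370,305)}
for n in roi:
    f=r.grab_frame(n); im=f["image"]; x0,y0,x1,y1=roi[n]
    hsv=cv2.cvtColor(im,cv2.COLOR_RGB2HSV); m=cv2.inRange(hsv,(4,110,60),(18,255,255))
    k=np.zeros_like(m);k[y0:y1,x0:x1]=m[y0:y1,x0:x1]
    k=cv2.morphologyEx(k,cv2.MORPH_OPEN,np.ones((3,3)))
    nl,lab,st,_=cv2.connectedComponentsWithStats(k)
    keep=np.isin(lab,[i for i in range(1,nl) if st[i,4]>60]); 
    ys,xs=np.nonzero(keep); P=ray(f,np.c_[xs,ys],.012)[:,:2]
    (c,wh,a)=cv2.minAreaRect((P*1000).astype(np.float32)); print(n,c,wh,a)
    print(cv2.boxPoints((c,wh,a)))
    s=6 if n=="top" else 5
    cv2.imwrite(f"pics/{n}z.png",cv2.resize(im[y0:y1,x0:x1,::-1],None,fx=s,fy=s,interpolation=cv2.INTER_CUBIC))
    np.save(f"/tmp/{n}.npy",f,allow_pickle=True)
E
```

```text
top (484.7569580078125, 51.398651123046875) (150.25143432617188, 419.8960876464844) 17.90680694580078
[[ 348.71783  228.07748]
 [ 477.82318 -171.47794]
 [ 620.7961  -125.28018]
 [ 491.69073  274.27524]]
side (383.61932373046875, 25.082473754882812) (361.7153015136719, 422.6695556640625) 17.80141830444336
[[ 146.81177  171.00734]
 [ 276.02985 -231.42558]
 [ 620.4269  -120.84239]
 [ 491.2088   281.5905 ]]
```

View pics/topz.png

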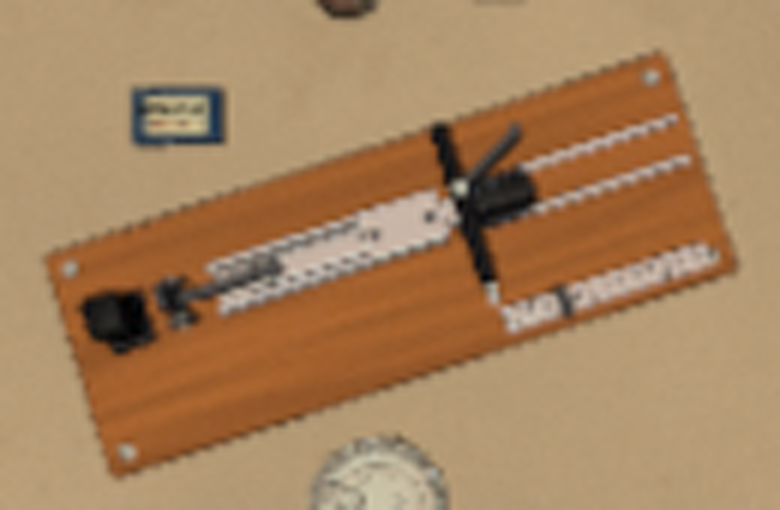

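View pics/sidez.png

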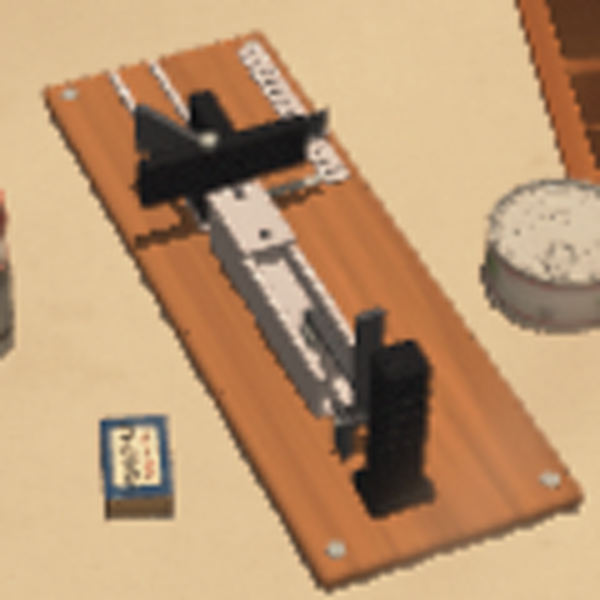

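The crops show the grip at top-crop (117,318), the trigger at (172,300), the crossbar from (440,130) to (490,285), the open lever tip at (515,130) and the marker fin at (566,301). I'll check the fitted pose by projecting known points into both views, and plan the IK.

```bash
cat >> h.py <<'E'
ex=np.array([.3074,-.9516,0]); ey=np.array([.9516,.3074,0]); ez=np.array([0,0,1.])
O=np.array([.4848,.0514,0])+.010*ex+.017*ey
def W(x,y,z): return O+(x*ex+y*ey)/1000+z/1000*ez
def quat(ydir): return R.from_matrix(np.c_[np.cross(ydir,-ez),ydir,-ez]).as_quat()
def cr(p): d=np.asarray(p)-O; return np.round([d@ex*1000,d@ey*1000,d[2]*1000],1)
E
python3 - <<'E'
from plant import r
from h import *
roi={"top":(195,185,6),"side":(250,185,5)}
pts=dict(gripTop=(-180,0,112),trigTop=(-145,0,110),pointer=(45,-62,22),barL=(45,52,73),barR=(45,-52,73),scr=(0,0,0))
for n,(a,b,s) in roi.items():
    f=np.load(f"/tmp/{n}.npy",allow_pickle=True).item()
    for k,p in pts.items():print(n,k,((proj(f,W(*p))[0]-[a,b])*s).round())
    uv={"top":(566,299),"side":(320,122)}[n]
    print("mark",cr(ray(f,[uv[0]/s+a,uv[1]/s+b],.033)[0]))
for nm,d in(("ex",ex),("-ex",-ex),("ey",ey),("-ey",-ey)):
    q=r.solve_ik(W(-171,0,66) if "x" in nm else W(120,.5,41),quat(d)); print(nm,None if q is None else np.round(q,2))
E
```

```text
top gripTop [ 98. 311.]
top trigTop [155. 293.]
top pointer [492. 299.]
top barL [434. 119.]
top barR [487. 279.]
top scr [396. 231.]
mark [ 88.6 -77.1  33. ]
side gripTop [395. 352.]
side trigTop [364. 308.]
side pointer [314. 174.]
side barL [131. 159.]
side barR [300. 112.]
side scr [247. 279.]
mark [ 74.9 -79.1  33. ]
ex [ 0.29  0.41 -0.55  0.61  0.    3.12]
-ex [ 0.29  0.41 -0.55  0.61  0.   -0.03]
ey [-0.26  0.52 -0.44  0.61  0.    1.  ]
-ey [-0.26  0.52 -0.44  0.61  0.   -2.14]
```

Run:
```python
from h import *
f=np.load("/tmp/top.npy",allow_pickle=True).item()
g=cv2.cvtColor(f["image"],cv2.COLOR_RGB2GRAY); x0,y0=195,185
np.set_printoptions(linewidth=250)
print("bar/marker gray cols 264..296 rows 203..242")
for y in range(203,242):print(y,*["%3d"%v for v in g[y,264:298]])
ys,xs=np.nonzero(g[185:270,195:325]<60)
uv=np.c_[xs+195,ys+185]
nl,lab=cv2.connectedComponents((g[185:270,195:325]<60).astype(np.uint8))
for i in range(1,nl):
    k=uv[lab[ys,xs]==i]
    if len(k)>5:
        for z in(.073,.110):
            c=np.array([cr(p) for p in ray(f,k,z)]); print(i,len(k),z,c.min(0)[:2],c.max(0)[:2],c.mean(0)[:2])
```

```text
bar/marker gray cols 264..296 rows 203..242
203 160 158 157 158 159 160 159 158 160 149 122 120 112 106 110 103 109 108 111 111 112 112 106 106 103 103 103 105 104 105 105 108 109 108
204 160 159 159 160 160 159 151 121 119 112 103 104 102 108 111 108 110 110 110 106 104 104 102 102 103 103 105 106 108 105 108 109 107 107
205 160 159 146 108  92 103 114 105 105 104 106 109 111 112 111 106  95  96 103 102 101 102 103 106 106 107 106 106 106 109 106 104 105 105
206 148 118  95  43  24  44  84 108 109 109 111 112 110 105 104  98  79  80  95 104 105 103 105 107 106 107 107 103 103 104 105 107 107 100
207 113 103  84  28  25  40  79 111 111 110 106 102 101 102  96  84  68  64  92 105 105 107 104 106 105 104 104 104 105 105 101 103 146 169
208 104 108  92  25  23  29  70 106 102 103 101 100 102  98  84  68  46  65 102 105 105 105 102 102 103 105 107 103 104 145 169 170 177 144
209 109 110 107  79  24  25  45  83 102 101 102 102  99  83  70  45  61  96 103 102 102 102 104 105 100 103 146 169 170 177 142 128 139 114
210 108 105 102  86  22  27  38  75 102 103 103  99  82  70  46  57  93 102 
[... 4612 characters left out ...]
. ] [-75.5 102.4] [-79.91666667  93.18333333]
4 29 0.073 [38.9 14. ] [49.4 48. ] [44.3        30.79655172]
4 29 0.11 [38.4 10.2] [48.6 43.3] [43.7        26.54827586]
6 8 0.073 [-110.3   82.7] [-85.9  90.8] [-98.125  86.725]
6 8 0.11 [-106.9   77.1] [-83.1  85. ] [-95.     81.025]
7 129 0.073 [ 39.  -51.1] [87.8 25.9] [60.30697674 -9.54108527]
7 129 0.11 [ 38.5 -53.3] [86.1 21.8] [ 59.28914729 -12.74573643]
8 26 0.073 [-148.2  -17.9] [-131.8    8.7] [-140.06923077   -2.84230769]
8 26 0.11 [-143.8  -20.9] [-127.8    5. ] [-135.88846154   -6.21923077]
9 94 0.073 [-196.5  -22.7] [-159.3   15.5] [-176.91702128   -3.22978723]
9 94 0.11 [-190.8  -25.5] [-154.6   11.7] [-171.77978723   -6.59680851]
```

The board pose fits: the crossbar measures x 44, y −53..50 against an expected 45 and ±52. The marker is at cradle x ≈ 87. Now I'll squeeze the trigger.

Run:
```python
from plant import r
from h import *
q=quat(-ex)
r.move_pose(W(-171,-1,170),q); print(r.current_clock())
r.move_straight(W(-171,-1,66),rate=.1); print(cr(r.current_position()),r.current_contact_force().round(1))
r.clamp(); r.pause(.3)
print("gap",r.current_finger_gap(),r.current_grip_force(),r.current_contact_force().round(1),cr(r.current_position()))
r.open(); r.pause(.2); print(r.current_finger_gap(),r.current_contact_force().round(1))
r.move_straight(W(-171,-1,170),rate=.15); print(r.current_clock())
r.move_pose(W(175,1,170),quat(ey)); print(r.current_clock())
f=r.grab_frame("side"); np.save("/tmp/side1.npy",f,allow_pickle=True)
cv2.imwrite("pics/side1.png",cv2.resize(f["image"][150:310,220:400,::-1],None,fx=3.5,fy=3.5,interpolation=cv2.INTER_CUBIC))
```

```text
1.9083
[-171.    -0.5   66.5] [-0.3  0.1  0. ]
gap 0.037277321021890956 55.76150206848979 [-7.3 10.2 15.6] [-174.4   -0.2   68. ]
0.08543871633480517 [-1.  -0.5 -0.8]
5.4833
6.7833
```

View pics/side1.png

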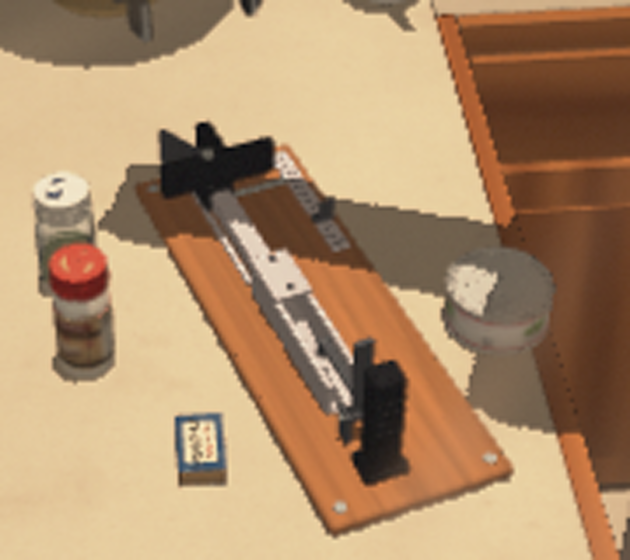

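The leg has sprung out and the trigger is back upright. The lever is open, at crop (175,160), and the marker fin at crop (325,208) is in the clear. Next I'll locate the marker, descend and push the leg in.

```bash
python3 - <<'E'
from plant import r
from h import *
f=np.load("/tmp/side1.npy",allow_pickle=True).item()
for z in(.022,.03):print("mark side",cr(ray(f,[220+325/3.5,150+208/3.5],z)[0]))
q=quat(ey)
r.move_straight(W(175,2,41),rate=.12); print(cr(r.current_position()),r.current_contact_force().round(1))
for x in(160,150,130,110):
    r.move_straight(W(x,0,41),rate=.1); F=r.current_contact_force(); print(x,cr(r.current_position()),"F",(F@ex).round(1),(F@ey).round(1),F[2].round(1))
print(r.current_clock())
for n in("top","side"):
    f=r.grab_frame(n); np.save(f"/tmp/{n}2.npy",f,allow_pickle=True)
    a,b,s,e=(250,185,320,260) if n=="top" else (260,165,350,255)
    cv2.imwrite(f"pics/{n}2.png",cv2.resize(f["image"][b:e,a:s,::-1],None,fx=6,fy=6,interpolation=cv2.INTER_CUBIC))
E
python3 -c "
import cv2,numpy as np
a=cv2.imread('pics/top2.png');b=cv2.imread('pics/side2.png')
a=cv2.resize(a,(373,400));b=cv2.resize(b,(400,400));cv2.imwrite('pics/both2.png',np.hstack([a,b]))"
```

```text
mark side [ 87.6 -81.5  22. ]
mark side [ 79.2 -77.5  30. ]
[175.4   2.6  41.8] [ 0.2 -0.2 -0.4]
160 [159.4   0.   41.5] F 0.4 0.0 -0.5
150 [151.    0.7  41.6] F 4.2 -0.5 0.6
130 [130.9   0.6  41.5] F 4.4 1.4 2.9
110 [110.8   0.5  41.4] F 5.7 0.8 3.9
9.3083
```

View pics/both2.png

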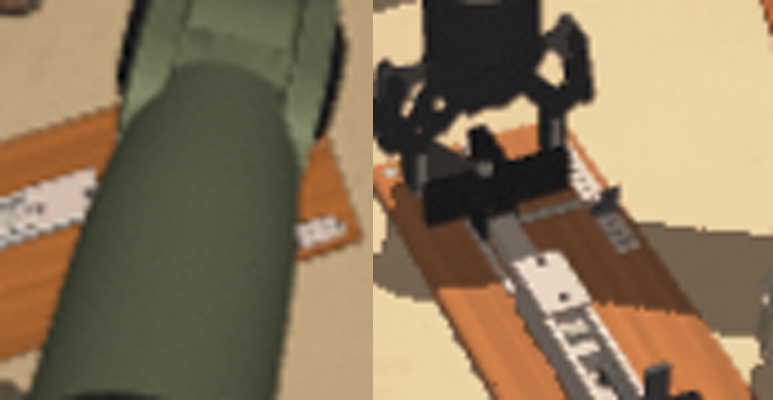

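The side view shows the fingers on the crossbar, with the pointer tongue reaching the fin at about (600,198). I'll zoom in there.

Run:
```python
from h import *
f=np.load("/tmp/side2.npy",allow_pickle=True).item()
im=f["image"]; g=cv2.cvtColor(im,cv2.COLOR_RGB2GRAY)
cv2.imwrite("pics/z2.png",cv2.resize(im[195:225,285:330,::-1],None,fx=14,fy=14,interpolation=cv2.INTER_NEAREST))
for x in (80,87,94):
    print(x,"pointer tip",proj(f,W(x,-62,22))[0].round(1),"mark",proj(f,W(x,-75,22))[0].round(1),"fintop",proj(f,W(x,-75,35))[0].round(1))
```

```text
80 pointer tip [308.  212.6] mark [311.9 211.5] fintop [312.  208.2]
87 pointer tip [307.  211.2] mark [311.  210.1] fintop [311.1 206.8]
94 pointer tip [306.1 209.8] mark [310.  208.7] fintop [310.1 205.4]
```

View pics/z2.png

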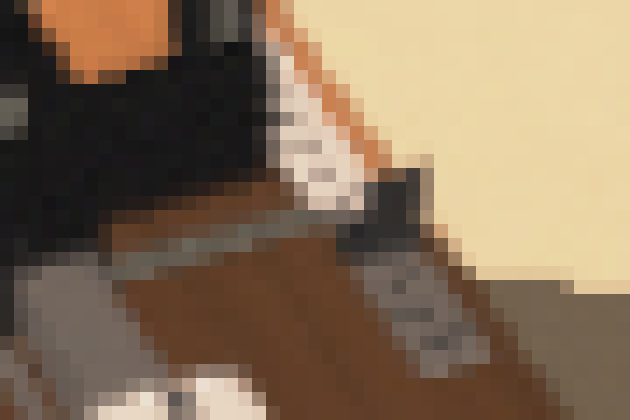

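The pointer tip is at about px (308.9,210.4), roughly 4–5 mm outside the fin line. The original top view puts the mark at x ≈ 88.5. I'll push in 5 mm more and check.

Run:
```python
from plant import r
from h import *
r.move_straight(W(104.7,0,41),rate=.03); r.pause(.2); F=r.current_contact_force(); print(cr(r.current_position()),"F",(F@ex).round(1),(F@ey).round(1),F[2].round(1),r.current_clock())
f=r.grab_frame("side");np.save("/tmp/side3.npy",f,allow_pickle=True); im=f["image"]
cv2.imwrite("pics/z3.png",cv2.resize(im[165:225,270:330,::-1],None,fx=10,fy=10,interpolation=cv2.INTER_NEAREST))
```

```text
[105.6   0.4  41.2] F 4.4 0.7 4.3 9.9333
```

View pics/z3.png

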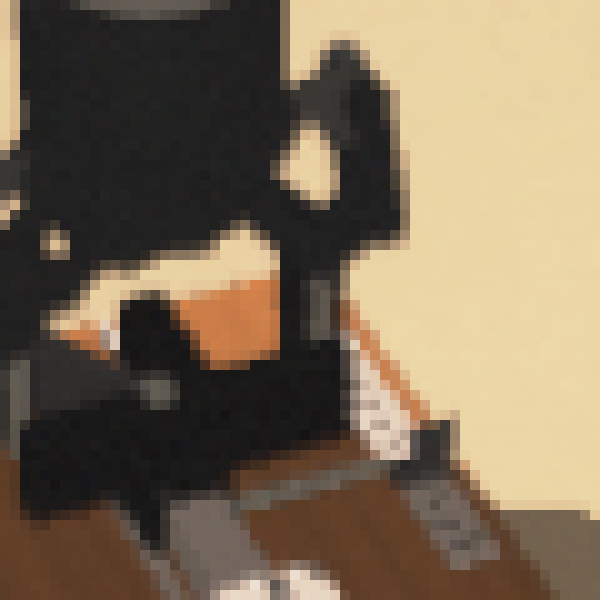

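The tongue now runs straight into the fin at px (309.5,211.5), within about 1 mm of the fin line, and the lever is still open. Next I'll squeeze it shut.

Run:
```python
from plant import r
from h import *
r.clamp(); r.pause(.3)
F=r.current_contact_force(); print("gap",r.current_finger_gap(),r.current_grip_force(),cr(r.current_position()),"F",(F@ex).round(1),(F@ey).round(1),F[2].round(1),r.current_clock())
f=r.grab_frame("side");np.save("/tmp/side4.npy",f,allow_pickle=True); im=f["image"]
cv2.imwrite("pics/z4.png",cv2.resize(im[165:225,270:330,::-1],None,fx=10,fy=10,interpolation=cv2.INTER_NEAREST))
```

```text
gap 0.021568337460064056 58.845247621648014 [106.1  -1.6  42. ] F 5.4 -8.2 15.0 10.8833
```

View pics/z4.png

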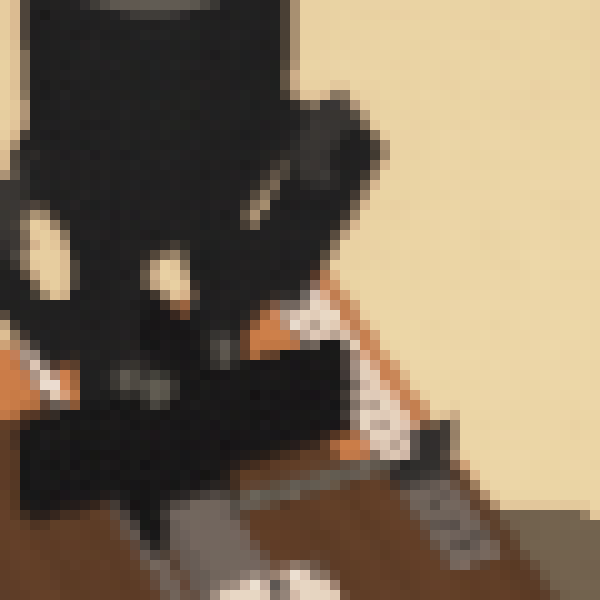

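The gap of 21.6 mm fits the 23 mm block and lever fully shut. The grip force is 59 N, and the pointer is still on the fin at px (309.5,211.5). Handing in.

```bash
python3 -c "
from plant import r
print(r.close_job(), r.current_clock())"
```

```text
the job is handed in; nothing more can be done
the job is handed in; nothing more can be done
```

I handed the job in at about 11 s on the robot clock; the hand-in call didn't report a verdict. I squeezed and released the trigger, pushed the leg back to the mark (pointer within about 1 mm in the side view) and clamped the cam lever shut, with the gripper still holding at about 59 N.

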